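# Snap the tackle-tray lid shut all round

### The job

The lid of the three-tier tackle tray is set on its corners but not yet fastened: press down the four ribbed sections of its rim, one on each side, with the fingertips until every one has clicked shut and stays level with the corners. Do not lift or tip the tray or push it away from its place, and leave the dish, the counter and the net frame where they lie. Finish with the hand clear of everything.

Things in the scene. Friction and masses are not known exactly. Their poses are not given: they have to be found in the camera images.
- tray: Loose three-tier olive plastic tackle tray with whitish lid, 1.5 kg, 153 x 223 mm, 120 mm high to the lid's corners and shut rim. Origin: centre of its underside; x the short way (away from the robot), y the long way, z up. The lid sits on its four corners, its 78 x 148 mm middle recessed 6 mm. Between the corners, slots part off four hinged snap sections of the rim, one a side, ribbed on top.
- rim_front (a joint): Lift angle (rad) of the rim section nearest the robot when the tray is square to it (its -x side): 0 = shut and level, 0.25 to 0.34 at the start (outer edge 9 to 13 mm high). It is 130 mm long, 37 mm from hinge (inner edge) to outer edge. Pressed down on the outer half it resists with about 8 N (more if rushed), then near 0.08 rad snaps to 0 by itself and stays; released sooner it springs back to about 0.19.
- pad_front (a point): Press point on top of that same section, on the thumb ribs, midway along its length and 26 mm outward from its hinge (11 mm in from the outer edge); it moves with the section. Shut, it lies at (-65, 0, 120) mm in the tray's frame.
- rim_back (a joint): Lift angle (rad) of the rim section opposite the robot (its +x side): 0 = shut and level, 0.25 to 0.34 at the start (outer edge 9 to 13 mm high). It is 130 mm long, 37 mm from hinge (inner edge) to outer edge. Pressed down on the outer half it resists with about 8 N (more if rushed), then near 0.08 rad snaps to 0 by itself and stays; released sooner it springs back to about 0.19.
- pad_back (a point): Press point on top of that same section, on the thumb ribs, midway along its length and 26 mm outward from its hinge (11 mm in from the outer edge); it moves with the section. Shut, it lies at (65, 0, 120) mm in the tray's frame.
- rim_left (a joint): Lift angle (rad) of the rim section at the tray's left end (its +y side): 0 = shut and level, 0.25 to 0.34 at the start (outer edge 9 to 13 mm high). It is 66 mm long, 37 mm from hinge (inner edge) to outer edge. Pressed down on the outer half it resists with about 8 N (more if rushed), then near 0.08 rad snaps to 0 by itself and stays; released sooner it springs back to about 0.19.
- pad_left (a point): Press point on top of that same section, on the thumb ribs, midway along its length and 26 mm outward from its hinge (11 mm in from the outer edge); it moves with the section. Shut, it lies at (0, 100, 120) mm in the tray's frame.
- rim_right (a joint): Lift angle (rad) of the rim section at the tray's right end (its -y side): 0 = shut and level, 0.25 to 0.34 at the start (outer edge 9 to 13 mm high). It is 66 mm long, 37 mm from hinge (inner edge) to outer edge. Pressed down on the outer half it resists with about 8 N (more if rushed), then near 0.08 rad snaps to 0 by itself and stays; released sooner it springs back to about 0.19.
- pad_right (a point): Press point on top of that same section, on the thumb ribs, midway along its length and 26 mm outward from its hinge (11 mm in from the outer edge); it moves with the section. Shut, it lies at (0, -100, 120) mm in the tray's frame.
- dish: Loose white ceramic dish of steel swivels, 100 mm across, 28 mm high, bystander near the tray's left end; origin at the centre of its underside, z up.
- counter: Loose red plastic hand tally counter lying on its back, 48 mm across, 24 mm high, with a press button on its edge and a finger ring opposite; bystander near the tray's right end; origin under its centre.
- net: Loose folded landing-net frame, bamboo handle with aluminium arms folded back along it, 300 x 90 mm, 33 mm high; bystander lying beyond the tray's back side; origin on the bench under the handle's middle, y along the handle.

How it is judged:
At the end, for the whole second after the job is handed in: All four rim sections are shut (each lift angle below 0.03 rad, about 1 mm at the outer edge), the tray rests upright within 30 mm of where it stood, and the dish, counter and net frame lie within 20 mm of where they were (value of joint each of rim_front, rim_back, rim_left, rim_right below 0.03 rad and distance of tray from where it was at the start of the episode below 0.03 m and angle between tray's own z axis and vertical below 0.05 rad and linear speed of tray below 0.02 m/s and distance of each of dish, counter, net from where it was at the start of the episode below 0.02 m); the robot touches nothing.
It fails at once if the tray is lifted more than 10 mm or tipped more than 0.15 rad (height (world z) of tray above 0.01 m or angle between tray's own z axis and vertical above 0.15 rad).
It fails at once if the tray is pushed more than 30 mm from its place (distance of tray from where it was at the start of the episode above 0.03 m).
It fails at once if the dish, the counter or the net frame is moved more than 20 mm (distance of any of dish, counter, net from where it was at the start of the episode above 0.02 m).
It also fails if it takes over 48 s, if anything falls off the work surface, if the arm or the gripper's body presses on something with over 40 N, if the wrist force passes 120 N, or if a joint passes its speed limit or range.

### The arm

A 6-joint arm with a two-finger parallel gripper is mounted at the origin on the work surface. World frame = base frame: x ahead of the robot, y to its left, z up, the work surface at z = 0. Lengths are in m, angles in rad, forces in N, time in s.
With the tool pointing down it reaches from about 0.375 to 0.975 m from the base axis. Payload 3.8 kg.
Tool frame: the origin (TCP) lies at the very end of the fingers, on their centre line; the grasp point (between the pads) lies 19 mm behind it; z points along the fingers, y is the line along which they close (so a half turn about z gives the same grasp; the last joint's range is limited). The gripper opens to 85 mm and grips with 20 to 120 N. Pads are 22 mm wide; open, the fingers measure 114 mm over their backs; the gripper's body (76 mm by 85 mm) begins 54 mm behind the grasp point. The pads swing forward as they close: fully open they stand 13 mm farther back than shut.
Start: joints at [-1.352, 0.264, 1.604, -0, 1.274, -0.037], TCP at [0.171, -0.653, 0.231] pointing down, gripper open.
Joint ranges: [-2.63, 2.63], [-0.94, 2.18], [0.31, 2.57], [-1.31, 4.45], [0, 2.66], [-2.55, 2.55]. Speed limits (rad/s): [2.57, 2.57, 3.14, 3.14, 3.14, 3.14].

### API

Orientations are given as a rotation vector (axis times angle).
In Python, from workcell import * gives the robot as it stands.
- The arm moves only by the shell command python3 -m crank 'ROWS' [OPENING] [FORCE]. ROWS is JSON, a list that holds one entry, the list of rows, each a list of 6 numbers: the shift along the tool's x, y, z in cm, then the turn, a rotation vector about the tool's x, y, z in rad. In form: [[[dx, dy, dz, ax, ay, az], ...]]. A call has 1 to 8 rows; each row shifts and turns the commanded pose from where the row before left it, along the tool's axes as they then stand; what a row does not reach is not made up. A row lasts 1/12 s, in which the tool goes at most 41.7 mm and 7.16 degrees, less where a joint would pass 70% of its speed; a pose out of reach is approached as far as the arm can. A call with a gripper value outside its range is refused whole. OPENING is the finger opening in cm, from 0 to 8.54, set as the call begins (- or left out, the last holds). The fingers move at their own pace and stop on an object; FORCE is the grip in N (left out, the last holds). Time passes only in rows, so rows that do not move let the fingers close. It gives the time, the measured TCP pose, the force, the opening and the grip force at its end, in the units of the state.
- read_state(): the state, without advancing time (a new reading comes with each control period).
- read_camera(name): name is "side" or "top"; returns the picture (480x640x3 uint8, blue, green, red); there is no depth.
- camera_model(name): a dict with "camera_matrix" (3x3 intrinsics, pixels), "k1" (the pictures are not rectified: a ray, as slopes to the right and down, at radius r is drawn at 1 + k1 r^2 times it, then the intrinsics apply), "R" (3x3) and "t" (3): a world point X has camera coordinates R X + t. Camera axes: x right, y down, z forward; pixel columns grow to the right and rows downward; lengths in m; the calibration is good to about 2 mm. A picture is of the moment at which its call begins. camera_model takes no time and is no camera call.
- finish_job(): hands the job in; it is judged then, once.
The state is a dict: "time": time; "q": joint angles; "joint_vel": joint speeds; "joint_torque": joint torques, N m; "tool_pos": TCP position; "tcp_rot": TCP orientation; "wrist_force": force on the tool from outside, world axes, zero at the start; "torque": the same for the moment, N m; "width": opening from 0.0 (shut) to 1.0 (fully open); "grip_force": force on a finger pad.
Only numpy, scipy, OpenCV 4.12 (cv2) and the standard library are available. Lean on these libraries where they do the work, as an engineer would, in place of code of your own. Each camera call takes 0.05 s, during which the arm holds its last target. There are 200 camera calls.

## Working session

There is one attempt and no reset: what is moved stays moved. The work goes in short steps, Python scripts to look and compute and a shell command to move; the robot and the scene stay as the last step left them, time stands still between calls to the robot, and variables do not carry over. Pictures are saved under pics/ and viewed, at most 10 in all, crops included, and the job is handed in when it is done.

```bash
mkdir -p pics; ls; python3 - <<'E'
from workcell import *
import cv2
for n in("top","side"):
    cv2.imwrite(f"pics/{n}0.png",read_camera(n)); m=camera_model(n); print(n,m)
print(read_state())
E
```

```text
pics
top {'camera_matrix': array([[544.27144041,   0.        , 325.43466883],
       [  0.        , 544.27144041, 229.57986758],
       [  0.        ,   0.        ,   1.        ]]), 'k1': -0.06353566608171013, 'R': array([[ 0.01420556, -0.99989177, -0.00382799],
       [-0.99521615, -0.01376884, -0.09672246],
       [ 0.09665929,  0.00518367, -0.99530403]]), 't': array([0.05329868, 0.60820193, 1.15869051])}
side {'camera_matrix': array([[477.51406296,   0.        , 319.89523736],
       [  0.        , 477.51406296, 241.36266945],
       [  0.        ,   0.        ,   1.        ]]), 'k1': -0.028975931522668984, 'R': array([[-0.99652587, -0.08319604, -0.00382213],
       [-0.05535051,  0.6958856 , -0.71601644],
       [ 0.0622295 , -0.71331735, -0.69807295]]), 't': array([0.6012185 , 0.04763618, 0.8357736 ])}
{'time': 0.1, 'q': array([-1.35191830e+00,  2.64709118e-01,  1.60525405e+00, -1.44361003e-05,
        1.27367752e+00, -3.69308570e-02]), 'joint_vel': array([ 6.20227214e-04, -1.64972373e-03, -2.77635132e-03, -9.69093324e-04,
        4.72694966e-05, -1.88430600e-04]), 'joint_torque': array([ 3.45355338e-04, -5.16705322e+01, -3.68589985e+01, -1.05813540e-04,
        6.32964220e-03,  1.08094611e-05]), 'tool_pos': array([ 0.17062384, -0.65239659,  0.23005644]), 'tcp_rot': array([-3.11390763e+00, -4.00475542e-01,  3.13644488e-04]), 'wrist_force': array([ 0.13275192,  0.24475967, -0.45241565]), 'torque': array([-0.02291014, -0.00508931, -0.02191708]), 'grip_force': 0.0, 'width': 0.9998220814735798}
```

View pics/top0.png

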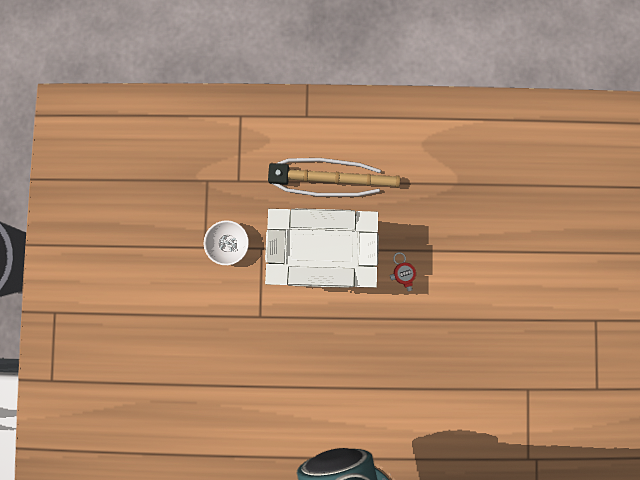

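View pics/side0.png

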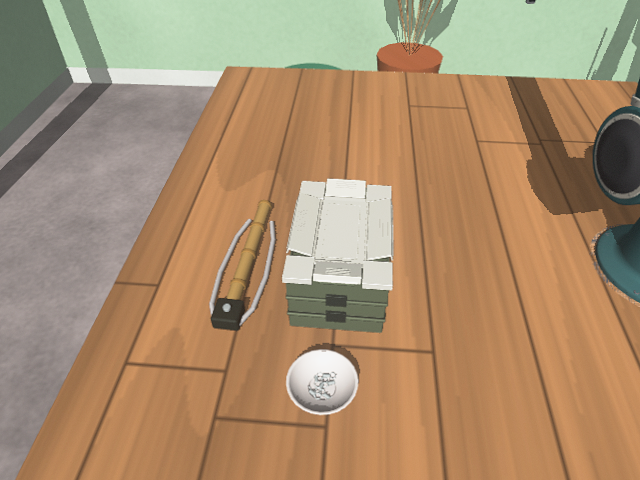

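The top view shows the lid with corners near (266,210), (378,211), (379,286), (265,286). The dish is at (227,243), the counter at (404,273), and the net runs along row 178. In the side view the lid corners are near (300,182), (392,186), (392,286) and (285,281).

```bash
cat > h.py <<'E'
from workcell import *
import cv2, numpy as np
from scipy.spatial.transform import Rotation as Ro
def ray(n,uv,z):
    m=camera_model(n);p=cv2.undistortPoints(np.float64(uv).reshape(-1,1,2),m["camera_matrix"],np.array([m["k1"],0,0,0.])).reshape(-1,2)
    d=np.c_[p,np.ones(len(p))]@m["R"]; c=-m["R"].T@m["t"]
    return c+d*((z-c[2])/d[:,2])[:,None]
def proj(n,X):
    m=camera_model(n);return cv2.projectPoints(np.float64(X).reshape(-1,1,3),cv2.Rodrigues(m["R"])[0],m["t"],m["camera_matrix"],np.array([m["k1"],0,0,0.]))[0].reshape(-1,2)
E
python3 - <<'E'
from h import *
for n,seed,zs in(("top",(320,245),.12),("side",(345,230),.12)):
    im=cv2.imread(f"pics/{n}0.png"); hsv=cv2.cvtColor(im,cv2.COLOR_BGR2HSV)
    mk=((hsv[...,1]<45)&(hsv[...,2]>130)).astype(np.uint8)
    cs,_=cv2.findContours(mk,cv2.RETR_EXTERNAL,cv2.CHAIN_APPROX_NONE)
    c=[c for c in cs if cv2.pointPolygonTest(c,seed,False)>0][0]
    ap=cv2.approxPolyDP(c,4,True).reshape(-1,2); print(n,cv2.contourArea(c),ap.tolist())
    print(cv2.boxPoints(cv2.minAreaRect(c)).round(1).tolist())
    print(ray(n,ap,zs).round(4).tolist())
    b=ray(n,c.reshape(-1,2),.12)[:,:2]; r=cv2.minAreaRect((b*1000).astype(np.float32)); print(r)
    x,y=(250,195) if n=="top" else(270,165)
    cv2.imwrite(f"pics/{n}c.png",cv2.resize(im[y:y+110 if n=="top" else y+180,x:x+150],None,fx=4 if n=="top" else 3,fy=4 if n=="top" else 3,interpolation=cv2.INTER_CUBIC))
E
```

```text
top 7999.0 [[268, 209], [268, 228], [286, 230], [266, 232], [266, 261], [284, 263], [266, 264], [265, 283], [286, 284], [287, 277], [288, 283], [302, 284], [292, 285], [348, 286], [353, 285], [354, 268], [355, 286], [376, 286], [376, 267], [358, 265], [376, 265], [376, 233], [358, 231], [377, 231], [377, 212], [356, 211], [355, 230], [350, 210], [296, 208], [290, 216], [289, 209]]
[[264.5, 285.1000061035156], [265.8999938964844, 207.39999389648438], [377.3999938964844, 209.5], [376.0, 287.20001220703125]]
[[0.6389, 0.1783, 0.12], [0.6002, 0.1774, 0.12], [0.5967, 0.1409, 0.12], [0.592, 0.1812, 0.12], [0.5336, 0.1798, 0.12], [0.5301, 0.1435, 0.12], [0.5276, 0.1796, 0.12], [0.4896, 0.1807, 0.12], [0.4882, 0.1386, 0.12], [0.5022, 0.1369, 0.12], [0.4903, 0.1347, 0.12], [0.4887, 0.1066, 0.12], [0.4864, 0.1266, 0.12], [0.486, 0.0147, 0.12], [0.4881, 0.0047, 0.12], [0.5221, 0.003, 0.12], [0.4862, 0.0007, 0.12], [0.4868, -0.0413, 0.12], [0.5247, -0.041, 0.12], [0.5282, -0.0049, 0.12], [0.5287, -0.041, 0.12], [0.5931, -0.0407, 0.12], [0.5966, -0.0043, 0.12], [0.5972, -0.0427, 0.12], [0.6358, -
[... 548 characters left out ...]
9998779296875, 174.89999389648438], [399.3999938964844, 182.89999389648438], [391.6000061035156, 290.20001220703125]]
[[0.6375, -0.0438, 0.12], [0.642, 0.1285, 0.12], [0.6061, 0.1338, 0.12], [0.6397, 0.1345, 0.12], [0.64, 0.1847, 0.12], [0.5995, 0.1869, 0.12], [0.5997, 0.1703, 0.12], [0.5945, 0.181, 0.12], [0.5338, 0.1816, 0.12], [0.5313, 0.1705, 0.12], [0.5295, 0.1885, 0.12], [0.4902, 0.1871, 0.12], [0.4891, 0.1385, 0.12], [0.522, 0.1351, 0.12], [0.4874, 0.1304, 0.12], [0.4866, -0.0417, 0.12], [0.5272, -0.0329, 0.12], [0.5292, -0.0524, 0.12], [0.5949, -0.0529, 0.12], [0.5956, -0.0386, 0.12]]
((563.9030151367188, 66.54818725585938), (242.7935791015625, 156.88436889648438), 89.13054656982422)
```

View pics/topc.png

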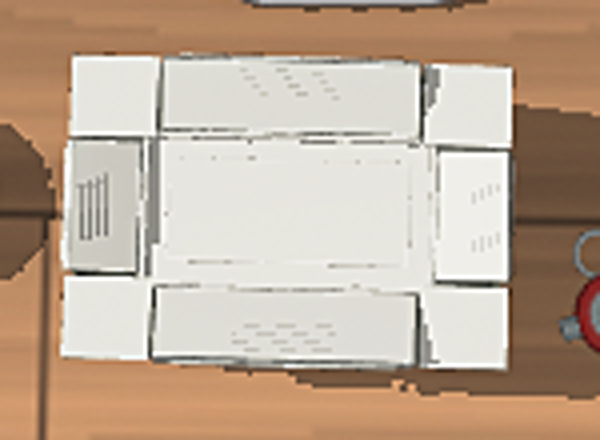

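The lid corners cast at z=0.12 give a centre of (0.563, 0.069), a yaw of about −0.013 rad and a size of 0.222 x 0.152, which matches the given 223 x 153 mm. I'll close the fingers, square the tool to the tray and travel.

```bash
python3 -m crank '[[[0,0,0,0,0,0.09],[0,0,0,0,0,0.09],[0,0,0,0,0,0.09],[1.6,-3.6,0,0,0,0],[1.6,-3.6,0,0,0,0],[1.6,-3.6,0,0,0,0],[1.6,-3.6,0,0,0,0],[1.6,-3.6,0,0,0,0]]]' 0 
python3 -m crank '[[[1.6,-3.6,0,0,0,0],[1.6,-3.6,0,0,0,0],[1.6,-3.6,0,0,0,0],[1.6,-3.6,0,0,0,0],[1.6,-3.6,0,0,0,0],[1.6,-3.6,0,0,0,0],[1.6,-3.6,0,0,0,0],[1.6,-3.6,0,0,0,0]]]'
python3 -m crank '[[[1.6,-3.6,0,0,0,0],[1.6,-3.6,0,0,0,0],[1.6,-3.6,0,0,0,0],[1.6,-3.6,1,0,0,0],[1.6,-3.6,1,0,0,0],[1.6,-3.6,1,0,0,0],[1.6,-3.6,1,0,0,0],[0,0,0,0,0,0]]]'
cat > c.py <<'E'
from h import *
s=read_state();R=Ro.from_rotvec(s["tcp_rot"]).as_matrix();p=s["tool_pos"]
print("t",round(s["time"],2),"p",p.round(4),"F",s["wrist_force"].round(1),"z",R[:,2].round(4),"x",R[:,0].round(4),"w",round(s["width"],3))
c=np.array([.563,.069]);ex=np.array([1,-.013]);ey=np.array([.013,1])
for n,a,b in(("front",-.065,0),("back",.065,0),("left",0,.1),("right",0,-.1)):
    P=np.r_[c+a*ex+b*ey,.12]; print(n,(100*R.T@(P-p)).round(2))
E
python3 c.py
```

```text
time: 0.77
tool_pos: [0.2535, -0.4722, 0.2305]
tcp_rot: [-3.14, 0.023, 0.001]
wrist_force: [0.5, 0.2, -0.2]
width: 0.001
grip_force: 0.0
time: 1.43
tool_pos: [0.3854, -0.1861, 0.2311]
tcp_rot: [-3.141, 0.023, -0.0]
wrist_force: [0.5, -0.3, 0.0]
width: 0.0
grip_force: 0.0
time: 2.1
tool_pos: [0.5014, 0.0679, 0.1888]
tcp_rot: [-3.139, 0.015, 0.004]
wrist_force: [-0.1, 0.5, 0.0]
width: 0.0
grip_force: 0.0
t 2.1 p [0.5014 0.0679 0.1888] F [-0.1  0.5  0. ] z [-0.0024  0.0027 -1.    ] x [ 1.     -0.0093 -0.0024] w 0.0
front [-0.33 -0.17  6.88]
back [12.67 -0.13  6.85]
left [  6.21 -10.15   6.9 ]
right [6.13 9.85 6.84]
```

```bash
python3 -m crank '[[[-0.3,-0.2,1.3,0,0,0],[0,0,1.3,0,0,0],[0,0,1.3,0,0,0],[0,0,1.1,0,0,0],[0,0,0,0,0,0],[0,0,0,0,0,0]]]'
python3 c.py
python3 - <<'E'
from h import *
t=cv2.resize(read_camera("top")[190:310,240:400],None,fx=3.5,fy=3.5);s=cv2.resize(read_camera("side")[160:340,260:440],None,fx=420/180,fy=420/180)
t=cv2.copyMakeBorder(t,0,0,0,0,cv2.BORDER_CONSTANT);t=cv2.resize(t,(400,300));s=cv2.resize(s,(400,400))
o=np.zeros((400,800,3),np.uint8);o[:300,:400]=t;o[:,400:]=s;cv2.imwrite("pics/a.png",o)
E
```

```text
time: 2.6
tool_pos: [0.4972, 0.064, 0.1405]
tcp_rot: [3.141, -0.023, -0.003]
wrist_force: [0.9, 0.0, 0.8]
width: -0.003
grip_force: 0.0
t 2.6 p [0.4972 0.064  0.1405] F [0.9 0.  0.8] z [-2.1e-03 -2.0e-04 -1.0e+00] x [ 0.9999 -0.0145 -0.0021] w -0.003
front [ 0.08 -0.58  2.05]
back [13.08 -0.6   2.02]
left [  6.57 -10.59   2.03]
right [6.6  9.41 2.04]
```

View pics/a.png

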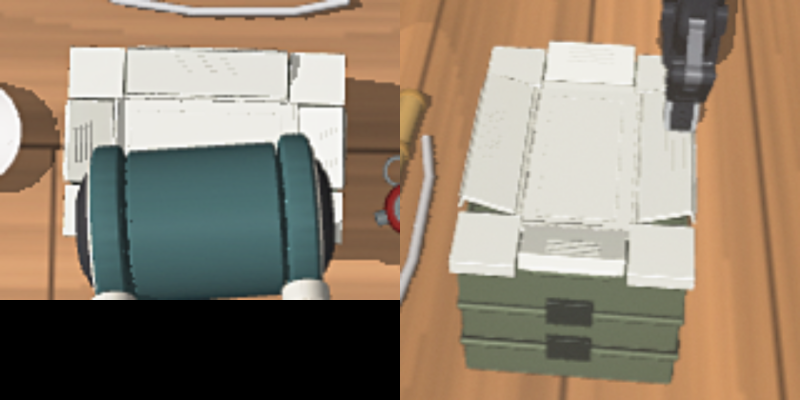

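The fingertips are over the outer half of the front section, at about (680,120) in the picture. Pressing now.

```bash
python3 -m crank '[[[0,-0.3,0.3,0,0,0],[0,-0.2,0.2,0,0,0],[0,0,0.2,0,0,0],[0,0,0.2,0,0,0],[0,0,0.2,0,0,0],[0,0,0.2,0,0,0]]]'
python3 -m crank '[[[0,0,0.2,0,0,0],[0,0,0.15,0,0,0],[0,0,0.15,0,0,0]]]'; python3 -m crank '[[[0,0,0.15,0,0,0],[0,0,0.1,0,0,0],[0,0,0,0,0,0]]]';python3 c.py
```

```text
time: 3.2
tool_pos: [0.4981, 0.0694, 0.1283]
tcp_rot: [-3.141, 0.022, -0.0]
wrist_force: [0.3, 0.5, 2.8]
width: -0.001
grip_force: 0.7
time: 3.45
tool_pos: [0.4976, 0.0694, 0.1242]
tcp_rot: [-3.141, 0.022, 0.002]
wrist_force: [-7.5, 0.2, 10.7]
width: 0.001
grip_force: 5.0
time: 3.7
tool_pos: [0.498, 0.0694, 0.1205]
tcp_rot: [3.141, -0.022, 0.0]
wrist_force: [0.3, 0.6, -0.3]
width: 0.001
grip_force: 0.0
t 3.7 p [0.498  0.0694 0.1205] F [ 0.3  0.6 -0.3] z [ 0.e+00 -1.e-04 -1.e+00] x [ 0.9999 -0.0142  0.    ] w 0.001
front [-0.   -0.05  0.05]
back [13.   -0.06  0.05]
left [  6.49 -10.06   0.05]
right [6.51 9.94 0.05]
```

The force rose to 10.7 N and then fell to zero at z=0.1205, so the front section has snapped. Back section next.

```bash
python3 -m crank '[[[0,0,-1.5,0,0,0],[0,0,-2,0,0,0],[3.25,0,0,0,0,0],[3.25,0,0,0,0,0],[3.25,0,0,0,0,0],[3.25,0,0,0,0,0],[0,0,0.8,0,0,0],[0,0,0.7,0,0,0]]]'
python3 -m crank '[[[0,0,0,0,0,0],[0,0,0,0,0,0]]]'; python3 c.py
```

```text
time: 4.37
tool_pos: [0.6297, 0.0674, 0.14]
tcp_rot: [-3.142, 0.023, -0.001]
wrist_force: [-1.1, 0.3, -0.2]
width: 0.0
grip_force: 0.0
time: 4.53
tool_pos: [0.626, 0.0675, 0.1391]
tcp_rot: [3.141, -0.022, -0.006]
wrist_force: [-0.4, -0.3, -0.1]
width: -0.004
grip_force: 0.0
t 4.53 p [0.626  0.0675 0.1391] F [-0.4 -0.3 -0.1] z [-3.7e-03 -3.0e-04 -1.0e+00] x [ 0.9999 -0.0141 -0.0037] w -0.004
front [-12.79  -0.06   1.96]
back [ 0.21 -0.07  1.91]
left [ -6.3  -10.06   1.93]
right [-6.28  9.94  1.94]
```

```bash
python3 -m crank '[[[0,0,0.3,0,0,0],[0,0,0.2,0,0,0],[0,0,0.2,0,0,0],[0,0,0.2,0,0,0],[0,0,0.2,0,0,0],[0,0,0.2,0,0,0]]]'
python3 -m crank '[[[0,0,0.2,0,0,0],[0,0,0.15,0,0,0]]]'; python3 -m crank '[[[0,0,0.15,0,0,0],[0,0,0.1,0,0,0],[0,0,0,0,0,0]]]';python3 c.py
```

```text
time: 5.03
tool_pos: [0.6286, 0.0676, 0.1284]
tcp_rot: [-3.141, 0.022, -0.003]
wrist_force: [0.8, 0.5, 1.6]
width: 0.002
grip_force: 0.7
time: 5.2
tool_pos: [0.6291, 0.0676, 0.1255]
tcp_rot: [-3.141, 0.022, -0.004]
wrist_force: [-0.1, 0.2, 7.7]
width: -0.001
grip_force: 4.3
time: 5.45
tool_pos: [0.6295, 0.0676, 0.1236]
tcp_rot: [-3.141, 0.022, -0.005]
wrist_force: [0.8, -0.6, 6.4]
width: 0.004
grip_force: 3.3
t 5.45 p [0.6295 0.0676 0.1236] F [ 0.8 -0.6  6.4] z [ 3.3e-03  1.0e-04 -1.0e+00] x [ 0.9999 -0.0142  0.0032] w 0.004
front [-13.15  -0.04   0.31]
back [-0.15 -0.06  0.36]
left [ -6.67 -10.05   0.34]
right [-6.64  9.95  0.33]
```

```bash
python3 -m crank '[[[0,0,0.15,0,0,0],[0,0,0.15,0,0,0],[0,0,0,0,0,0]]]';python3 c.py
```

```text
time: 5.7
tool_pos: [0.629, 0.0676, 0.1198]
tcp_rot: [-3.141, 0.022, -0.003]
wrist_force: [1.6, 0.2, 5.0]
width: 0.001
grip_force: 2.4
t 5.7 p [0.629  0.0676 0.1198] F [1.6 0.2 5. ] z [ 2.e-03  1.e-04 -1.e+00] x [ 0.9999 -0.0143  0.002 ] w 0.001
front [-13.1   -0.04  -0.05]
back [-0.1  -0.06 -0.02]
left [ -6.61 -10.05  -0.03]
right [-6.59  9.95 -0.04]
```

```bash
python3 -m crank '[[[0,0,0.1,0,0,0],[0,0,0,0,0,0]]]';python3 -m crank '[[[0,0,-1.6,0,0,0],[0,0,-2,0,0,0],[-2.2,-3.3,0,0,0,0],[-2.2,-3.3,0,0,0,0],[-2.2,-3.4,0,0,0,0],[0,0,1,0,0,0],[0,0,0.5,0,0,0],[0,0,0,0,0,0]]]';python3 -m crank '[[[0,0,0,0,0,0]]]'; python3 c.py
```

```text
time: 5.87
tool_pos: [0.629, 0.0676, 0.1197]
tcp_rot: [-3.141, 0.022, -0.003]
wrist_force: [-1.1, -0.0, 10.6]
width: 0.003
grip_force: 4.8
time: 6.53
tool_pos: [0.5619, 0.1681, 0.1365]
tcp_rot: [3.14, -0.02, -0.006]
wrist_force: [-0.1, -0.6, 0.2]
width: -0.002
grip_force: 0.0
time: 6.62
tool_pos: [0.5633, 0.1675, 0.1377]
tcp_rot: [3.141, -0.023, -0.003]
wrist_force: [0.9, -0.3, -0.3]
width: -0.002
grip_force: 0.0
t 6.62 p [0.5633 0.1675 0.1377] F [ 0.9 -0.3 -0.3] z [-1.8e-03 -9.0e-04 -1.0e+00] x [ 0.9999 -0.0148 -0.0018] w -0.002
front [-6.38  9.86  1.79]
back [6.62 9.84 1.77]
left [ 0.11 -0.15  1.77]
right [ 0.14 19.85  1.79]
```

The back section is shut: it is stiff at 0.1197 under 10.6 N. Left end next.

```bash
python3 -m crank '[[[0.1,-0.1,0.3,0,0,0],[0,0,0.2,0,0,0],[0,0,0.2,0,0,0],[0,0,0.2,0,0,0],[0,0,0.2,0,0,0],[0,0,0.15,0,0,0]]]'
python3 -m crank '[[[0,0,0.15,0,0,0],[0,0,0.15,0,0,0]]]'; python3 -m crank '[[[0,0,0.15,0,0,0],[0,0,0.15,0,0,0],[0,0,0,0,0,0]]]';python3 c.py
```

```text
time: 7.12
tool_pos: [0.5649, 0.1695, 0.1264]
tcp_rot: [-3.141, 0.023, -0.001]
wrist_force: [-0.4, 0.5, 1.2]
width: 0.003
grip_force: 0.9
time: 7.28
tool_pos: [0.5651, 0.1699, 0.1247]
tcp_rot: [-3.141, 0.022, -0.002]
wrist_force: [-3.4, -0.1, 9.5]
width: 0.002
grip_force: 4.9
time: 7.53
tool_pos: [0.5646, 0.1697, 0.1207]
tcp_rot: [-3.141, 0.022, -0.001]
wrist_force: [-0.3, -0.4, -0.5]
width: 0.002
grip_force: 0.0
t 7.53 p [0.5646 0.1697 0.1207] F [-0.3 -0.4 -0.5] z [ 7.e-04  2.e-04 -1.e+00] x [ 9.999e-01 -1.390e-02  7.000e-04] w 0.002
front [-6.52 10.08  0.06]
back [ 6.48 10.06  0.07]
left [-0.03  0.07  0.07]
right [-1.000e-02  2.007e+01  6.000e-02]
```

The left section has snapped. Right end next.

```bash
python3 -m crank '[[[0,0,-1.5,0,0,0],[0,0,-2,0,0,0],[0,4,0,0,0,0],[0,4,0,0,0,0],[0,4,0,0,0,0],[0,4,0,0,0,0],[0,4,0,0,0,0],[0,0,1,0,0,0]]]';python3 -m crank '[[[0,0,0.5,0,0,0],[0,0,0,0,0,0],[0,0,0,0,0,0]]]'; python3 c.py
```

```text
time: 8.2
tool_pos: [0.5629, -0.0371, 0.1471]
tcp_rot: [3.137, -0.03, 0.006]
wrist_force: [1.4, 0.6, -0.0]
width: -0.001
grip_force: 0.0
time: 8.45
tool_pos: [0.5609, -0.0295, 0.1393]
tcp_rot: [-3.141, 0.021, 0.003]
wrist_force: [0.2, 0.2, 0.4]
width: 0.004
grip_force: 0.0
t 8.45 p [ 0.5609 -0.0295  0.1393] F [0.2 0.2 0.4] z [-2.1e-03  6.0e-04 -1.0e+00] x [ 0.9999 -0.0134 -0.0021] w 0.004
front [-6.42 -9.85  1.95]
back [ 6.59 -9.85  1.92]
left [  0.08 -19.85   1.94]
right [0.09 0.15 1.93]
```

```bash
python3 -m crank '[[[0,0.1,0.3,0,0,0],[0,0,0.2,0,0,0],[0,0,0.2,0,0,0],[0,0,0.2,0,0,0],[0,0,0.2,0,0,0],[0,0,0.2,0,0,0]]]'
python3 -m crank '[[[0,0,0.15,0,0,0],[0,0,0.15,0,0,0]]]'; python3 -m crank '[[[0,0,0.15,0,0,0],[0,0,0.15,0,0,0],[0,0,0.1,0,0,0]]]';python3 c.py
```

```text
time: 8.95
tool_pos: [0.5618, -0.0313, 0.1273]
tcp_rot: [3.141, -0.021, 0.0]
wrist_force: [0.2, -0.5, 1.6]
width: 0.003
grip_force: 0.7
time: 9.12
tool_pos: [0.5619, -0.0318, 0.1252]
tcp_rot: [3.141, -0.022, 0.001]
wrist_force: [-3.8, -1.7, 8.8]
width: 0.004
grip_force: 4.5
time: 9.37
tool_pos: [0.562, -0.032, 0.1211]
tcp_rot: [3.141, -0.023, 0.002]
wrist_force: [0.1, 0.5, 0.2]
width: 0.004
grip_force: 0.0
t 9.37 p [ 0.562  -0.032   0.1211] F [0.1 0.5 0.2] z [ 1.1e-03 -6.0e-04 -1.0e+00] x [ 0.9999 -0.0144  0.0011] w 0.004
front [ -6.55 -10.09   0.09]
back [  6.45 -10.11   0.11]
left [ -0.06 -20.1    0.1 ]
right [-0.03 -0.1   0.11]
```

The right section has snapped too. Lifting off and moving away to look.

```bash
python3 -m crank '[[[0,0,-1.5,0,0,0],[0,0,-3,0,0,0],[0,0,-3,0,0,0],[0,0,-2,0,0,0],[0,3.5,0,0,0,0],[0,3.5,0,0,0,0],[0,3.5,0,0,0,0],[0,3.5,0,0,0,0]]]';python3 -m crank '[[[0,3.5,0,0,0,0],[0,3.5,0,0,0,0],[0,3.5,0,0,0,0],[0,3.5,0,0,0,0],[0,0,0,0,0,0],[0,0,0,0,0,0],[0,0,0,0,0,0]]]'
python3 - <<'E'
from h import *
t=read_camera("top");s=read_camera("side")
for n,a in(("top",t),("side",s)):
    d=cv2.absdiff(a,cv2.imread(f"pics/{n}0.png")).max(2)>40
    print(n,d[160:300,190:420].sum())
o=np.zeros((440,800,3),np.uint8);o[:300,:400]=cv2.resize(t[150:300,200:430],(400,300),interpolation=cv2.INTER_CUBIC);o[:,400:]=cv2.resize(s[165:345,260:424],(400,440),interpolation=cv2.INTER_CUBIC);cv2.imwrite("pics/b.png",o)
E
```

```text
time: 10.03
tool_pos: [0.5596, -0.1726, 0.2154]
tcp_rot: [-3.141, 0.021, -0.001]
wrist_force: [-0.3, 0.2, -0.1]
width: -0.004
grip_force: 0.0
time: 10.62
tool_pos: [0.5574, -0.3112, 0.2146]
tcp_rot: [-3.14, 0.024, 0.001]
wrist_force: [0.2, -0.3, 0.3]
width: -0.002
grip_force: 0.0
top 686
side 942
```

View pics/b.png

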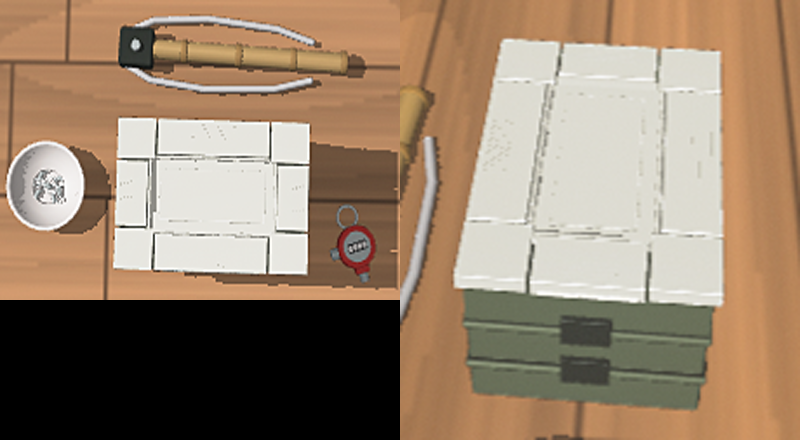

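Both views show all four sections flush with the corners. The tray, dish, counter and net frame look to be where they were, and the hand is clear.

```bash
python3 -c "
from workcell import *
print(finish_job())"
```

```text
the job is handed in; nothing more can be done
None
```

I pressed all four rim sections shut and handed the job in at about 11 s of the 48 s allowed; the last pictures show all four level with the corners, nothing visibly moved and the hand clear, but no verdict came back.

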